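Close the sugar jars and show the tin that is still full

ROBOT

A 6-joint arm with a two-finger parallel gripper is mounted at the origin on the work surface. World frame = base frame: x ahead of the robot, y to its left, z up, the work surface at z = 0. Lengths are in m, angles in rad, forces in N, time in s.
With the tool pointing down it reaches from about 0.375 to 0.9 m from the base axis. Payload 3.1 kg.
Tool frame: the origin (TCP) lies between the finger pads; the fingertips stand manip.finger_overhang ahead of it and the grasp point (between the pads) lies 5 mm behind it (manip.finger_overhang is the distance from the TCP to the fingertips, in m); z points along the fingers, y is the line along which they close (so a half turn about z gives the same grasp; the last joint's range is limited). The gripper opens to 85 mm and grips with 20 to 120 N. Pads are 22 mm wide; open, the fingers measure 114 mm over their backs; the gripper's body (76 mm by 85 mm) begins 54 mm behind the grasp point. The pads swing forward as they close: fully open they stand 13 mm farther back than shut.
Start: joints at [1.067, 0.527, 1.433, -0, 1.181, -0.178], TCP at [0.199, 0.592, 0.245] pointing down, gripper open.
Joint ranges: [-3.08, 3.08], [-0.75, 2.2], [0.22, 2.44], [-1.43, 4.57], [0, 2.65], [-2.85, 2.85]. Speed limits (rad/s): [2.79, 2.79, 3.14, 3.14, 3.14, 3.14].

INTERFACE

Orientations are given as a unit quaternion [x, y, z, w].
In Python, from station import manip gives the robot as it stands.
- The arm moves only by the tool drive_tool, never from a script. Its argument "plan" is a list of rows, each a list of 7 numbers: the shift along the tool's x, y, z in m, then the turn, a rotation vector about the tool's x, y, z in degrees, then the opening, from -1 (shut) to 1 (fully open). In form: [[x, y, z, wx, wy, wz, gripper], ...]. A call has 1 to 10 rows; each row shifts and turns the commanded pose from where the row before left it, along the tool's axes as they then stand; what a row does not reach is not made up. A row lasts 1/10 s, in which the tool goes at most 50 mm and 8.59 degrees, less where a joint would pass 70% of its speed; a pose out of reach is approached as far as the arm can. A call is refused whole if a number of a shift passes 0.05 or a number of a turn 8.59, either way. A call with a gripper value outside its range is refused whole. The fingers move at their own pace and stop on an object; "newtons" is the grip in N (left out, the last holds). Time passes only in rows, so rows that do not move let the fingers close. It gives the time, the measured TCP pose, the force, the opening and the grip force at its end, in the units of the state.
- manip.sense(): the state, without advancing time (a new reading comes with each control period).
- manip.snapshot(name): name is "scene" or "top" or "wrist"; returns a dict with "image" (420x560x3 uint8, red, green, blue), "z_map" (420x560 float32, m along the optical axis (not along the pixel's ray), 0 where there is no reading), "fov_y" (degrees; the focal length in pixels is half the picture's height over the tangent of half this angle, whatever the lens; pixels are square), "cx", "cy" (the principal point, pixels), "extrinsics" (4x4, takes a point from camera to world coordinates); the wrist camera has in their place "mount" (4x4, takes a point from camera to tool coordinates, whose origin is the TCP and whose axes are the flange's). Camera axes: x right, y up, looking along -z (the intrinsics and any distortion apply to the point x, -y, -z); pixel columns grow to the right and rows downward; lengths in m; the calibration is good to about 2 mm. A picture is of the moment at which its call begins: read the wrist's pose just before it.
- manip.sign_off(): hands the job in; it is judged then, once.
The state is a dict: "t": time; "q": joint angles; "qd": joint speeds; "tau": joint torques, N m; "tcp_pos": TCP position; "tool_rot": TCP orientation; "force": force on the tool from outside, world axes, zero at the start; "ft_torque": the same for the moment, N m; "finger_gap": opening from 0.0 (shut) to 1.0 (fully open); "gripper_force": force on a finger pad.
Only numpy, scipy, OpenCV 4.12 (cv2) and the standard library are available. Lean on these libraries where they do the work, as an engineer would, in place of code of your own. Each camera call takes 0.05 s, during which the arm holds its last target. There are 200 camera calls.

TASK

I have just filled the two sugar jars from the tins: close each jar with the lid that fits it, then heft the three identical tins one after another, from the robot's left to its right, lifting each a few centimetres straight up off the board. Set the lighter ones back upright where they stood, and finish holding the heaviest one up, upright and still, about 15 cm above the counter: the program ends while the gripper still holds it. Leave the other things on the counter where they are and tip nothing over.

Things in the scene. Friction and masses are not known exactly. Their poses are not given: they have to be found in the camera images.
- board: Fixed flat wooden board, 130 x 360 mm, 15 mm thick, left in front of the robot. Origin: centre of its underside; its y axis runs along the row of tins to the robot's left. Left, middle and right tin stand near y = +110, 0, -110 mm (6 mm off at most; x up to 15 mm off the centre line).
- tin_a: One of three identical closed steel sugar tins: upright cylinder 60 mm across, 115 mm tall, on the board. Origin: centre of its underside, z up. One weighs 0.10 to 0.16 kg, one 0.20 to 0.28 kg, the heaviest 0.40 to 0.49 kg; neither letter, place nor looks tell which.
- tin_b: One of three identical closed steel sugar tins: upright cylinder 60 mm across, 115 mm tall, on the board. Origin: centre of its underside, z up. One weighs 0.10 to 0.16 kg, one 0.20 to 0.28 kg, the heaviest 0.40 to 0.49 kg; neither letter, place nor looks tell which.
- tin_c: One of three identical closed steel sugar tins: upright cylinder 60 mm across, 115 mm tall, on the board. Origin: centre of its underside, z up. One weighs 0.10 to 0.16 kg, one 0.20 to 0.28 kg, the heaviest 0.40 to 0.49 kg; neither letter, place nor looks tell which.
- wide_jar: The wide open white ceramic jar (the wider, lower one), loose, upright, round: 90 mm outer diameter, mouth 80 mm inside, 70 mm tall, wall 5 mm. Origin: centre of its underside, z up.
- slim_jar: The slim open white ceramic jar (the narrower, taller one), loose, upright, round: 66 mm outer diameter, mouth 56 mm inside, 90 mm tall, wall 5 mm. Origin: centre of its underside, z up.
- wide_lid: Light wooden lid of the wide jar, loose, plug down: disc 90 mm across, 8 mm thick, over a cork plug 68 mm across and 10 mm deep, with a round knob 24 mm across, 28 mm tall on top. Origin: centre of the plug's underside, z up: disc from 10 to 18 mm, knob from 18 to 46 mm above it. Seated, the disc rests on the rim, the origin 60 mm above the jar's origin.
- slim_lid: Light wooden lid of the slim jar, loose, plug down: disc 66 mm across, 8 mm thick, over a cork plug 44 mm across and 10 mm deep, with a round knob 24 mm across, 28 mm tall on top. Origin: centre of the plug's underside, z up: disc from 10 to 18 mm, knob from 18 to 46 mm above it. Seated, the disc rests on the rim, the origin 80 mm above the jar's origin.
- shaker: Bystander: small white ceramic salt shaker, 32 mm diameter, 62 mm tall, among the jars and lids. Origin: centre of its underside.
- mug: Bystander: blue mug, 80 mm diameter, 90 mm tall, handle to the side, behind the board. Origin: centre of its underside.
- mill: Bystander: dark wooden pepper mill, 52 mm diameter, 155 mm tall, behind the board. Origin: centre of its underside.
- bowl: Bystander: white bowl, 110 mm diameter, 45 mm tall. Origin: centre of its underside.
- saucer: Bystander: white saucer, 120 mm diameter, 16 mm tall. Origin: centre of its underside.
- timer: Bystander: round white kitchen timer, 64 mm diameter, 45 mm tall, in front of the jars. Origin: centre of its underside.
Mind the look-alikes: they are no part of the job. What is shaped like the wide_lid but green or pink is not meant.

How it is judged:
By the outcome, as a careful person would: the job done as asked, in the order asked, and still so for the second after the job is handed in, while the arm keeps its last pose, push and grip.
It also fails if it takes over 72 s, if anything falls off the work surface, if the arm or the gripper's body presses on something with over 40 N, if the wrist force passes 120 N, or if a joint passes its speed limit or range.

## Working session

There is one attempt and no reset: what is moved stays moved. The work goes in short steps, Python scripts to look and compute and a tool call to move; the robot and the scene stay as the last step left them, time stands still between calls to the robot, and variables do not carry over. Pictures are saved under pics/ and viewed, at most 10 in all, crops included, and the job is handed in when it is done.

Besides the shell and the picture viewer there is one more tool, called by a JSON object that holds its "api" and its "payload", one argument or row to a line. drive_tool: Moves the arm, as the interface text tells. Its arguments: {"type":"object","properties":{"plan":{"type":"array"},"newtons":{"type":"number"}},"required":["plan"]}

```bash
ls; mkdir -p pics; cat > h.py <<'E'
import numpy as np, cv2
from station import manip
def snap(n, save=None):
    s=manip.snapshot(n)
    if save: cv2.imwrite('pics/'+save, cv2.cvtColor(s['image'],cv2.COLOR_RGB2BGR))
    return s
E
python3 - <<'E'
from h import *
print(manip.sense(), manip.finger_overhang)
for n in('scene','top'):
    s=snap(n,n+'1.png'); np.savez('pics/'+n+'1.npz',**s)
    print(n,[ (k,s[k]) for k in s if k not in('image','z_map')])
E
```

```text
pics
{'t': 0.0, 'q': array([ 1.06749418e+00,  5.28476414e-01,  1.43393115e+00,  7.82326931e-07,
        1.18138713e+00, -1.78506770e-01]), 'qd': array([-0.00048338,  0.00064247,  0.00073343,  0.00098238,  0.00029012,
        0.00131169]), 'tau': array([-3.91332997e-04, -4.42336786e+01, -1.78028351e+01, -1.67706944e-04,
        8.26024421e-03,  1.31818439e-05]), 'tcp_pos': array([0.19908051, 0.5917092 , 0.24431811]), 'tool_rot': array([ 1.61684857e-01,  9.86841829e-01, -1.03753733e-03, -3.68455187e-04]), 'force': array([ 0.1222935 ,  0.56062855, -0.63239615]), 'ft_torque': array([ 0.0794542 ,  0.01080077, -0.05693703]), 'gripper_force': 0.0, 'finger_gap': 1.0036988155836815} 0.014
scene [('fov_y', 47.97660644637379), ('cx', 281.5485728752453), ('cy', 212.911950797484), ('extrinsics', array([[ 0.53519958, -0.57521345,  0.61862016,  1.24711662],
       [ 0.84470156,  0.35890165, -0.39707542, -0.50595039],
       [ 0.00637933,  0.73506401,  0.6779677 ,  0.794452  ],
       [ 0.        ,  0.        ,  0.        ,  1.        ]]))]
top [('fov_y', 46.55357939156083), ('cx', 272.0155769714184), ('cy', 206.7750674568034), ('extrinsics', array([[ 0.02605612,  0.98077963, -0.19337114,  0.27839556],
       [-0.99964114,  0.02436034, -0.01114252, -0.06690109],
       [-0.00621777,  0.19359208,  0.98106241,  1.48101922],
       [ 0.        ,  0.        ,  0.        ,  1.        ]]))]
```

View pics/scene1.png

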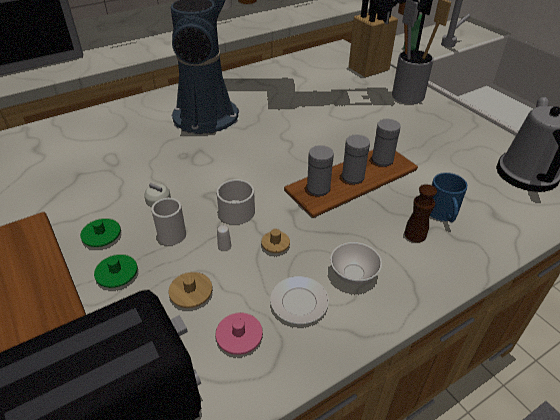

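View pics/top1.png

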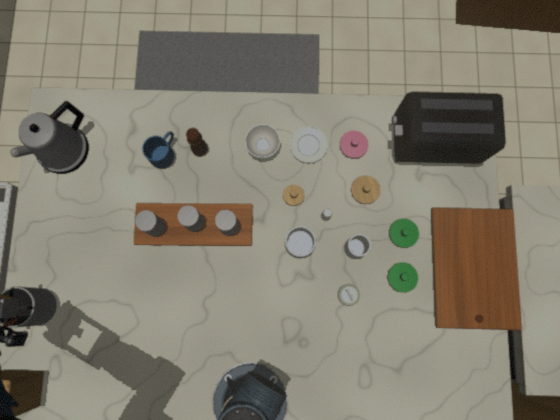

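The scene view shows the wide wooden lid at (190,290), the slim wooden lid at (275,241), the jars at (236,202) and (169,222), and the tins at (320,170), (356,158) and (387,142). In the top view the wooden lids are at (366,189) and (293,195), the wide jar at (300,243), the slim jar at (358,246), and the tins at (148,223), (190,218) and (228,222).

These could be mistaken for the wide lid, by top-view pixel:
- the green lids at (404,233) and (403,277)
- the pink lid at (353,144)
- the saucer at (310,145)
- the slim lid at (293,195)

I choose the wood-coloured (366,189) as the wide lid.

```bash
cat >> h.py <<'E'
def cloud(s,E=None):
    E=s['extrinsics'] if E is None else E
    z=s['z_map']; H,W=z.shape; f=H/2/np.tan(np.radians(float(s['fov_y']))/2)
    v,u=np.mgrid[:H,:W]
    P=np.stack([(u-s['cx'])/f*z,-(v-s['cy'])/f*z,-z],-1)
    return P@E[:3,:3].T+E[:3,3]
def ray(s,u,v,h,E=None):
    E=s['extrinsics'] if E is None else E
    f=210/np.tan(np.radians(float(s['fov_y']))/2)
    d=E[:3,:3]@np.array([(u-s['cx'])/f,-(v-s['cy'])/f,-1]); o=E[:3,3]
    return (o+d*(h-o[2])/d[2])[:2]
def fitc(p):
    c,r=cv2.minEnclosingCircle(p[:,:2].astype(np.float32)); 
    return np.round([*c,r,len(p)],4)
E
python3 - <<'E'
from h import *
T=np.load('pics/top1.npz');S=np.load('pics/scene1.npz')
PT=cloud(T);PS=cloud(S)
print('table z',PT[330,300],PS[300,420][2],PS[330,100][2])
obj=dict(wlid=((366,189),.09,.018),slid=((293,195),.066,.018),wj=((300,243),.09,.07),sj=((358,246),.066,.09),
 t1=((148,220),.06,.13),t2=((188,214),.06,.13),t3=((226,219),.06,.13),shaker=((327,214),.032,.06),timer=((348,295),.064,.045),mug=((158,150),.08,.09),mill=((194,135),.05,.155),bowl=((262,140),.11,.045),saucer=((310,143),.12,.016),g1=((404,233),.09,.018),pink=((353,144),.09,.018))
for n,((u,v),d,h) in obj.items():
    c=ray(T,u,v,h); out=[]
    for P,nm in((PT,'T'),(PS,'S')):
        m=(np.hypot(P[...,0]-c[0],P[...,1]-c[1])<d/2+.02)&(abs(P[...,2]-h)<.007)
        p=P[m]
        if len(p)>5: out.append((nm,fitc(p).tolist(),np.round((p[:,:2].max(0)+p[:,:2].min(0))/2,4).tolist(),round(float(np.median(p[:,2])),4)))
    print(n,c.round(3),*out,sep='\n   ')
E
python3 - <<'E'
import cv2
im=cv2.imread('pics/top1.png');im2=cv2.imread('pics/scene1.png')
import numpy as np
a=cv2.resize(im[120:310,270:430],None,fx=2.4,fy=2.4);b=cv2.resize(im2[170:360,80:310],None,fx=1.8,fy=1.8)
h=max(len(a),len(b));f=lambda x:cv2.copyMakeBorder(x,0,h-len(x),0,0,0)
cv2.imwrite('pics/crop.png',np.hstack([f(a),f(b)]))
E
```

```text
table z [ 0.20276692 -0.14195762  0.00279535] -0.0006072155657045331 0.1890894608607776
wlid
   [ 0.63  -0.338]
   ('T', [0.6305, -0.3364, 0.0457, 563.0], [0.6303, -0.3376], 0.0181)
   ('S', [0.6314, -0.3343, 0.0457, 1070.0], [0.6312, -0.3342], 0.0182)
slid
   [ 0.605 -0.114]
   ('T', [0.608, -0.1156, 0.0334, 282.0], [0.6087, -0.1167], 0.0175)
   ('S', [0.6089, -0.1138, 0.0346, 395.0], [0.6087, -0.1128], 0.0182)
wj
   [ 0.451 -0.135]
   ('T', [0.459, -0.1361, 0.0449, 152.0], [0.4582, -0.1363], 0.0693)
   ('S', [0.4608, -0.1328, 0.0474, 282.0], [0.4615, -0.1331], 0.0687)
sj
   [ 0.445 -0.3  ]
   ('T', [0.4491, -0.3036, 0.0334, 127.0], [0.4494, -0.3032], 0.0893)
   ('S', [0.4503, -0.3009, 0.0349, 244.0], [0.4501, -0.3011], 0.0887)
t1
   [0.498 0.296]
   ('T', [0.4985, 0.3015, 0.0308, 361.0], [0.4975, 0.3011], 0.1299)
   ('S', [0.4996, 0.3034, 0.0323, 275.0], [0.5011, 0.3038], 0.1296)
t2
   [0.518 0.184]
   ('T', [0.5144, 0.1837, 0.0305, 355.0], [0.514, 0.1832], 0.13)
   ('S', [0.5154, 0.1882, 0.0327, 313.0], [0.5161, 0.1853], 0.1297)
t3
   [0.506 0.077]
   ('T', [0.5052, 0.078, 0.0304,
[... 682 characters left out ...]
1, 0.1839, 0.0113, 47.0], [0.7551, 0.1839], 0.15)
bowl
   [ 0.77  -0.014]
   ('T', [0.7703, -0.0158, 0.055, 212.0], [0.7701, -0.0159], 0.0437)
   ('S', [0.7693, -0.0124, 0.0565, 419.0], [0.7698, -0.0124], 0.044)
saucer
   [ 0.774 -0.164]
   ('T', [0.7743, -0.162, 0.0732, 614.0], [0.7694, -0.1568], 0.0131)
   ('S', [0.771, -0.1563, 0.0608, 1286.0], [0.7719, -0.1565], 0.0129)
g1
   [ 0.496 -0.451]
   ('T', [0.4982, -0.4521, 0.0457, 615.0], [0.4982, -0.4516], 0.0179)
   ('S', [0.5001, -0.4497, 0.0469, 971.0], [0.5, -0.4489], 0.0182)
pink
   [ 0.773 -0.299]
   ('T', [0.7779, -0.3007, 0.0476, 548.0], [0.7768, -0.3019], 0.0179)
   ('S', [0.7769, -0.2976, 0.0463, 1364.0], [0.7772, -0.2989], 0.0183)
```

View pics/crop.png

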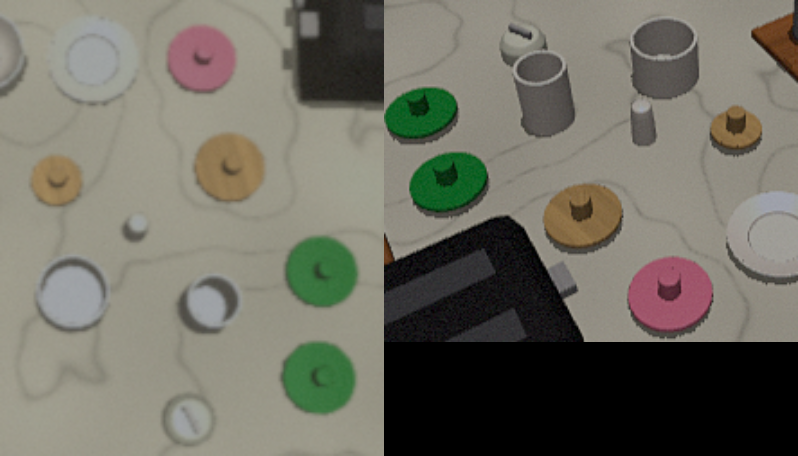

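The crop confirms the choice: wooden lids at about (230,166) wide and (57,180) slim, with the green and pink decoys separate. Next I'll align the tool with the world axes and go towards the slim lid.

{"api": "drive_tool", "payload": {
  "plan": [
    [0,0,0,0,0,-6.2,1],
    [0,0,0,0,0,-6.2,1],
    [0,0,0,0,0,-6.2,1],
    [-0.012,-0.02,0,0,0,0,1],
    [-0.024,-0.041,0,0,0,0,1],
    [-0.024,-0.041,0,0,0,0,1],
    [-0.024,-0.041,0,0,0,0,1],
    [-0.024,-0.041,0,0,0,0,1],
    [-0.024,-0.041,0,0,0,0,1],
    [-0.024,-0.041,0,0,0,0,1]
  ],
  "newtons": 40
}}

```text
t: 1.1
tcp_pos: [0.3557, 0.3245, 0.2451]
tool_rot: [-0.0, 1.0, -0.0, -0.0]
force: [0.9, -0.3, 0.4]
finger_gap: 0.997
gripper_force: 0.0
```

{"api": "drive_tool", "payload": {
  "plan": [
    [-0.024,-0.041,0,0,0,0,1],
    [-0.024,-0.041,0,0,0,0,1],
    [-0.024,-0.041,0,0,0,0,1],
    [-0.024,-0.041,0,0,0,0,1],
    [-0.024,-0.041,0.01,0,0,0,1],
    [-0.024,-0.041,0.01,0,0,0,1],
    [-0.024,-0.041,0.02,0,0,0,1],
    [-0.024,-0.041,0.02,0,0,0,1],
    [-0.024,-0.041,0.02,0,0,0,0.5],
    [-0.012,-0.02,0,0,0,0,0]
  ]
}}

```text
t: 2.1
tcp_pos: [0.5814, -0.0624, 0.164]
tool_rot: [0.002, 1.0, 0.0, -0.002]
force: [-0.2, 0.7, -0.6]
finger_gap: 0.692
gripper_force: 0.0
```

{"api": "drive_tool", "payload": {
  "plan": [
    [-0.013,-0.026,0.0,0,0,0,0],
    [-0.013,-0.026,0.01,0,0,0,0],
    [0,0,0.03,0,0,0,0],
    [0,0,0.035,0,0,0,0],
    [0,0,0.03,0,0,0,0],
    [0,0,0.016,0,0,0,0],
    [0,0,0.006,0,0,0,0],
    [0,0,0,0,0,0,-1],
    [0,0,0,0,0,0,-1],
    [0,0,0,0,0,0,-1]
  ]
}}

```text
t: 3.1
tcp_pos: [0.6082, -0.1113, 0.0416]
tool_rot: [-0.0, 1.0, -0.001, 0.001]
force: [0.1, 0.5, -0.9]
finger_gap: 0.26
gripper_force: 39.1
```

{"api": "drive_tool", "payload": {
  "plan": [
    [0,0,0,0,0,0,-1],
    [0,0,-0.03,0,0,0,-1],
    [0,0,-0.04,0,0,0,-1],
    [0,0,-0.04,0,0,0,-1],
    [0,0,-0.02,0,0,0,-1],
    [0,0,0,0,0,0,-1]
  ]
}}

```text
t: 3.7
tcp_pos: [0.6096, -0.1119, 0.1747]
tool_rot: [0.0, 1.0, -0.002, 0.004]
force: [0.1, -0.4, -0.5]
finger_gap: 0.262
gripper_force: 39.3
```

```bash
python3 - <<'E'
from h import *
from scipy.spatial.transform import Rotation as R
q=manip.sense();print(q['tcp_pos'],q['force'],q['finger_gap'])
s=snap('scene');P=cloud(s);c=q['tcp_pos'];im=s['image'].astype(int)
col=(im[...,0]-im[...,2]>45)
for h in np.arange(.09,.2,.01):
    m=col&(np.hypot(P[...,0]-c[0],P[...,1]-c[1])<.06)&(abs(P[...,2]-h)<.005); print(round(h,3),m.sum(),fitc(P[m]) if m.sum()>5 else '')
snap('wrist','w1.png')
E
```

```text
[ 0.60957604 -0.11185284  0.17468654] [ 0.13855514 -0.44104181 -0.52523945] 0.2622949619155407
0.09 0 
0.1 0 
0.11 0 
0.12 0 
0.13 0 
0.14 0 
0.15 42 [ 6.152e-01 -1.114e-01  3.280e-02  4.200e+01]
0.16 1 
0.17 1 
0.18 5 
0.19 0 
0.2 0
```

View pics/w1.png

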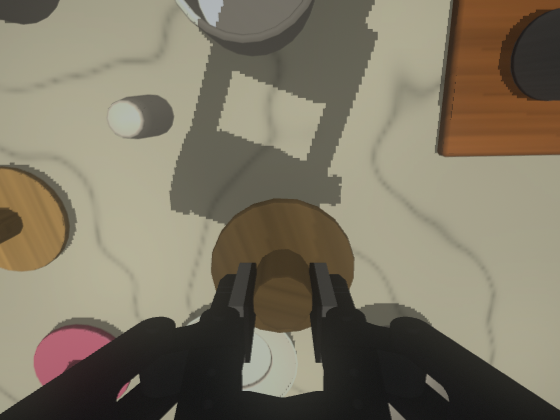

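The wrist picture shows the slim lid held by its knob between the fingers, disc centred at about (283,262). Next I measure the lid's offset to the TCP in this view.

```bash
cat >> h.py <<'E'
from scipy.spatial.transform import Rotation as Rn
def wrist(save=None):
    q=manip.sense(); s=snap('wrist',save)
    T=np.eye(4);T[:3,:3]=Rn.from_quat(q['tool_rot']).as_matrix();T[:3,3]=q['tcp_pos']
    return q,s,T@s['mount']
E
python3 - <<'E'
from h import *
q,s,E=wrist(); P=cloud(s,E);c=q['tcp_pos'];im=s['image'].astype(int);print(c)
col=(im[...,0]-im[...,2]>25)&(P[...,2]>.1)&(np.hypot(P[...,0]-c[0],P[...,1]-c[1])<.06)
z=P[col][:,2];print(np.histogram(z,bins=np.arange(.1,.2,.005)))
for lo,hi in((.135,.15),(.15,.16),(.16,.2)):
    m=col&(P[...,2]>lo)&(P[...,2]<hi)
    if m.sum()>5:
        v,u=np.where(m);print(lo,fitc(P[m]),np.median(P[m][:,2]),P[m].min(0),P[m].max(0),u.min(),u.max(),v.min(),v.max())
# slim jar
m=(np.hypot(P[...,0]-.45,P[...,1]+.302)<.05)&(P[...,2]>.08)&(P[...,2]<.1);print(m.sum(), fitc(P[m]) if m.any() else '')
E
```

```text
[ 0.60689041 -0.1109191   0.17049151]
(array([   0,    0,    0,    0,    0,    0,    0,    0,  160, 7614,  214,
        250,  254,  283,  472, 2381,    0,    0,    0]), array([0.1  , 0.105, 0.11 , 0.115, 0.12 , 0.125, 0.13 , 0.135, 0.14 ,
       0.145, 0.15 , 0.155, 0.16 , 0.165, 0.17 , 0.175, 0.18 , 0.185,
       0.19 , 0.195]))
0.135 [ 6.063e-01 -1.120e-01  3.310e-02  7.774e+03] 0.14795039141425867 [ 0.57354564 -0.14465421  0.14124515] [ 0.63925344 -0.07968905  0.14999774] 211 353 199 332
0.15 [ 5.922e-01 -1.122e-01  1.570e-02  4.640e+02] 0.15546734826226422 [ 0.57736773 -0.12311896  0.15001967] [ 0.60331404 -0.10064903  0.15999799] 256 308 211 273
0.16 [ 6.090e-01 -1.051e-01  2.010e-02  3.390e+03] 0.1756929816034142 [ 0.59391369 -0.12305161  0.16000728] [ 0.61836465 -0.08713031  0.17804481] 253 346 258 329
0
```

{"api": "drive_tool", "payload": {
  "plan": [
    [0.012,-0.015,0,0,0,0,-1],
    [0.024,-0.03,0,0,0,0,-1],
    [0.028,-0.035,0,0,0,0,-1],
    [0.028,-0.035,0,0,0,0,-1],
    [0.028,-0.035,0,0,0,0,-1],
    [0.022,-0.025,0,0,0,0,-1],
    [0.01,-0.01,0,0,0,0,-1],
    [0.005,-0.005,0,0,0,0,-1],
    [0,0,0,0,0,0,-1],
    [0,0,0,0,0,0,-1]
  ]
}}

```text
t: 4.85
tcp_pos: [0.4506, -0.3, 0.1697]
tool_rot: [-0.0, 1.0, 0.0, -0.0]
force: [0.2, -0.8, -1.3]
finger_gap: 0.262
gripper_force: 39.3
```

```bash
python3 - <<'E'
from h import *
q,s,E=wrist('w2.png'); P=cloud(s,E);print(q['tcp_pos'],q['tool_rot'])
c=np.array([.45,-.302]);d=np.hypot(P[...,0]-c[0],P[...,1]-c[1])
im=s['image'].astype(int);col=(im[...,0]-im[...,2]>25)
m=col&(d<.07)&(P[...,2]>.12)&(P[...,2]<.155);print('lid',fitc(P[m]),np.median(P[m][:,2]))
m=(d<.05)&(P[...,2]>.084)&(P[...,2]<.094);print('jar',m.sum());p=P[m]
if len(p)>20:
    A=np.c_[2*p[:,:2],np.ones(len(p))];x=np.linalg.lstsq(A,(p[:,:2]**2).sum(1),rcond=None)[0];print(x[:2],np.sqrt(x[2]+x[0]**2+x[1]**2),p.min(0),p.max(0))
E
```

```text
[ 0.45063502 -0.29996866  0.16970396] [-4.09350208e-04  9.99999786e-01  4.91009576e-04 -1.35509112e-04]
lid [ 4.500e-01 -3.005e-01  3.320e-02  8.038e+03] 0.14723249687474793
jar 1299
[ 0.447358   -0.30222666] 0.029796174462032702 [ 0.41569321 -0.33489072  0.08401969] [ 0.44775509 -0.2699683   0.09206267]
```

{"api": "drive_tool", "payload": {
  "plan": [
    [0.001,-0.002,0.015,0,0,0,-1],
    [0,0,0.015,0,0,0,-1],
    [0,0,0.01,0,0,0,-1],
    [0,0,0.005,0,0,0,-1],
    [0,0,0.003,0,0,0,-1],
    [0,0,0.001,0,0,0,-1],
    [0,0,0,0,0,0,-1]
  ]
}}

```text
t: 5.6
tcp_pos: [0.4493, -0.3032, 0.1214]
tool_rot: [-0.0, 1.0, -0.0, 0.0]
force: [-0.5, 0.1, -0.4]
finger_gap: 0.26
gripper_force: 39.3
```

{"api": "drive_tool", "payload": {
  "plan": [
    [0,0,0.001,0,0,0,-1],
    [0,0,0,0,0,0,-0.4],
    [0,0,0,0,0,0,-0.2],
    [0,0,-0.005,0,0,0,0],
    [0,0,-0.03,0,0,0,0],
    [0,0,-0.03,0,0,0,0],
    [0,0,-0.02,0,0,0,0],
    [-0.03,-0.005,0,0,0,0,0],
    [-0.04,-0.007,0,0,0,0,0],
    [-0.04,-0.007,0,0,0,0,0]
  ]
}}

```text
t: 6.6
tcp_pos: [0.5601, -0.3224, 0.2064]
tool_rot: [0.0, 1.0, -0.0, 0.0]
force: [0.1, -0.8, -0.2]
finger_gap: 0.498
gripper_force: 0.0
```

{"api": "drive_tool", "payload": {
  "plan": [
    [-0.04,-0.007,0.03,0,0,0,0],
    [-0.02,-0.004,0.03,0,0,0,0],
    [-0.01,-0.002,0.03,0,0,0,0],
    [0,0,0,0,0,0,0]
  ]
}}

```text
t: 7.0
tcp_pos: [0.6271, -0.333, 0.1103]
tool_rot: [-0.0, 1.0, 0.003, -0.004]
force: [-1.2, 0.8, -0.9]
finger_gap: 0.498
gripper_force: 0.0
```

```bash
python3 - <<'E'
from h import *
s=snap('scene','s2.png');P=cloud(s);im=s['image'].astype(int);col=(im[...,0]-im[...,2]>45)
d=np.hypot(P[...,0]-.45,P[...,1]+.302)
m=col&(d<.06)&(P[...,2]>.085)&(P[...,2]<.105);print('lid',fitc(P[m]),np.percentile(P[m][:,2],[5,50,95]))
m=(d<.06)&(P[...,2]>.03)&(P[...,2]<.08);print('jar',P[m].min(0),P[m].max(0))
print(manip.sense()['tcp_pos'])
E
```

```text
lid [ 0.4417 -0.3323  0.0107 10.    ] [0.09454371 0.0971785  0.09805463]
jar [ 0.44248456 -0.33395148  0.05271617] [ 0.45455902 -0.3326586   0.07734132]
[ 0.62741037 -0.33376786  0.11296324]
```

{"api": "drive_tool", "payload": {
  "plan": [
    [-0.003,-0.002,0.02,0,0,0,0],
    [0,0,0.02,0,0,0,0],
    [0,0,0.018,0,0,0,0],
    [0,0,0.01,0,0,0,0],
    [0,0,0.004,0,0,0,0],
    [0,0,0,0,0,0,0],
    [0,0,0,0,0,0,-1],
    [0,0,0,0,0,0,-1],
    [0,0,0,0,0,0,-1]
  ]
}}

```text
t: 7.95
tcp_pos: [0.6325, -0.3375, 0.0446]
tool_rot: [0.0, 1.0, -0.001, 0.001]
force: [0.4, -0.3, 2.8]
finger_gap: 0.261
gripper_force: 39.4
```

{"api": "drive_tool", "payload": {
  "plan": [
    [0,0,-0.03,0,0,0,-1],
    [0,0,-0.04,0,0,0,-1],
    [0,0,-0.04,0,0,0,-1],
    [0,0,-0.01,0,0,0,-1],
    [0.012,0.015,0,0,0,0,-1],
    [0.028,0.033,0,0,0,0,-1],
    [0.03,0.035,0,0,0,0,-1],
    [0.03,0.035,0,0,0,0,-1],
    [0.03,0.035,0,0,0,0,-1],
    [0.025,0.03,0,0,0,0,-1]
  ]
}}

```text
t: 8.95
tcp_pos: [0.474, -0.1517, 0.1628]
tool_rot: [0.0, 1.0, 0.001, -0.001]
force: [0.5, -0.2, -0.4]
finger_gap: 0.259
gripper_force: 39.4
```

{"api": "drive_tool", "payload": {
  "plan": [
    [0.012,0.014,0,0,0,0,-1],
    [0.005,0.006,0,0,0,0,-1],
    [0,0,0,0,0,0,-1],
    [0,0,0,0,0,0,-1]
  ]
}}

```text
t: 9.35
tcp_pos: [0.4612, -0.1351, 0.1635]
tool_rot: [0.0, 1.0, -0.001, 0.001]
force: [0.7, 0.8, -0.4]
finger_gap: 0.26
gripper_force: 39.5
```

```bash
python3 - <<'E'
from h import *
q,s,E=wrist('w3.png'); P=cloud(s,E);print(q['tcp_pos'],q['tool_rot'],q['force'])
c=np.array([.46,-.1345]);d=np.hypot(P[...,0]-c[0],P[...,1]-c[1])
im=s['image'].astype(int);col=(im[...,0]-im[...,2]>25)
for lo,hi in ((.1,.15),(.12,.145)):
    m=col&(d<.07)&(P[...,2]>lo)&(P[...,2]<hi);print('lid',fitc(P[m]),np.percentile(P[m][:,2],[5,50,95]),P[m].min(0),P[m].max(0))
m=(d<.06)&(P[...,2]>.064)&(P[...,2]<.074);p=P[m];print('jar',m.sum(),p.min(0),p.max(0))
E
```

```text
[ 0.46116554 -0.13514693  0.1635019 ] [ 2.10997816e-04  9.99999250e-01 -6.69143053e-04  1.00382458e-03] [ 0.71478145  0.79623609 -0.35972129]
lid [ 4.5860e-01 -1.3610e-01  4.5200e-02  1.8838e+04] [0.13592059 0.13705274 0.13818357] [ 0.41358687 -0.18093737  0.13017251] [ 0.50370794 -0.09143591  0.14999625]
lid [ 4.5860e-01 -1.3610e-01  4.5200e-02  1.8619e+04] [0.13591422 0.13704422 0.13808917] [ 0.41358687 -0.18093737  0.13017251] [ 0.50370794 -0.09143591  0.14496326]
jar 1240 [ 0.41329634 -0.17370897  0.06401494] [ 0.4422398  -0.09266854  0.07207389]
```

{"api": "drive_tool", "payload": {
  "plan": [
    [0,0.002,0.018,0,0,0,-1],
    [0,0,0.018,0,0,0,-1],
    [0,0,0.012,0,0,0,-1],
    [0,0,0.006,0,0,0,-1],
    [0,0,0.003,0,0,0,-1],
    [0,0,0.001,0,0,0,-1],
    [0,0,0,0,0,0,-1]
  ]
}}

```text
t: 10.1
tcp_pos: [0.4602, -0.1323, 0.1056]
tool_rot: [0.0, 1.0, -0.0, 0.0]
force: [-0.8, -1.0, -0.5]
finger_gap: 0.262
gripper_force: 39.5
```

{"api": "drive_tool", "payload": {
  "plan": [
    [0,0,0.001,0,0,0,-1],
    [0,0,0,0,0,0,-0.4],
    [0,0,0,0,0,0,-0.2],
    [0,0,-0.005,0,0,0,0],
    [0,0,-0.03,0,0,0,0],
    [0,0,-0.04,0,0,0,0],
    [0,0,-0.04,0,0,0,0],
    [-0.002,0.03,-0.01,0,0,0,0.5],
    [-0.004,0.045,0,0,0,0,1],
    [-0.004,0.045,0,0,0,0,1]
  ]
}}

```text
t: 11.1
tcp_pos: [0.4702, -0.0113, 0.2308]
tool_rot: [0.001, 1.0, -0.0, 0.001]
force: [0.5, 0.0, -0.7]
finger_gap: 0.976
gripper_force: 0.0
```

{"api": "drive_tool", "payload": {
  "plan": [
    [-0.004,0.045,0,0,0,0,1],
    [-0.004,0.045,0,0,0,0,1],
    [-0.004,0.045,0,0,0,0,1],
    [-0.004,0.045,0,0,0,0,1],
    [-0.004,0.045,0,0,0,0,1],
    [-0.004,0.045,0,0,0,0,1],
    [-0.003,0.03,0,0,0,0,1],
    [-0.002,0.01,0,0,0,0,1],
    [0,0.004,0,0,0,0,1],
    [0,0,0,0,0,0,1]
  ]
}}

```text
t: 12.1
tcp_pos: [0.4985, 0.3014, 0.2294]
tool_rot: [0.0, 1.0, -0.0, -0.0]
force: [-0.5, 0.1, 0.2]
finger_gap: 1.001
gripper_force: 0.0
```

```bash
python3 - <<'E'
from h import *
q,s,E=wrist('w4.png'); P=cloud(s,E);print(q['tcp_pos'],q['tool_rot'],q['force'])
m=(abs(P[...,2]-.13)<.006)&(np.hypot(P[...,0]-.499,P[...,1]-.3025)<.045);print('tin1',fitc(P[m]),P[m].min(0),P[m].max(0))
s=snap('scene','s3.png');P=cloud(s);im=s['image'].astype(int);col=(im[...,0]-im[...,2]>40)
for c,h,r in(((.45,-.302),.098,.04),((.46,-.1345),.078,.055)):
    d=np.hypot(P[...,0]-c[0],P[...,1]-c[1])
    m=(d<r)&(abs(P[...,2]-h)<.01);print('lid',fitc(P[m]),np.percentile(P[m][:,2],[5,50,95]))
a=cv2.imread('pics/s3.png')[60:320,60:460];cv2.imwrite('pics/s3c.png',cv2.resize(a,None,fx=1.9,fy=1.9))
E
```

```text
[0.49848573 0.30136033 0.22937735] [ 5.77711448e-05  9.99999876e-01 -3.81816373e-04 -3.14912988e-04] [-0.50829148  0.09913594  0.24675843]
tin1 [4.970e-01 3.043e-01 3.040e-02 6.329e+03] [0.46695713 0.27396255 0.12400126] [0.52732777 0.33440849 0.13244892]
lid [ 4.525e-01 -3.028e-01  3.410e-02  4.520e+02] [0.09033084 0.09802299 0.101835  ]
lid [ 4.594e-01 -1.332e-01  4.680e-02  7.170e+02] [0.07089426 0.07788857 0.08083135]
```

View pics/s3c.png

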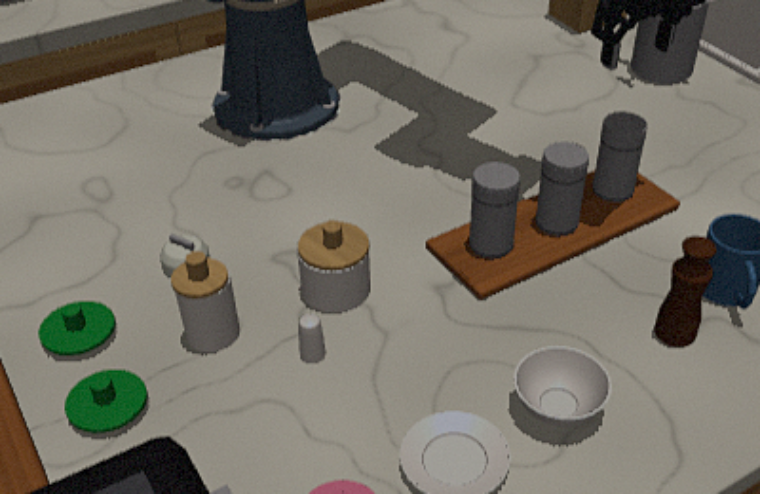

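Both jars are closed and seated, with lids at (200,270) and (333,240) in the crop; the tins are untouched. Next is the left tin.

{"api": "drive_tool", "payload": {
  "plan": [
    [0.001,0.002,0.03,0,0,0,1],
    [0,0,0.04,0,0,0,1],
    [0,0,0.035,0,0,0,1],
    [0,0,0.02,0,0,0,1],
    [0,0,0.01,0,0,0,1],
    [0,0,0.004,0,0,0,1],
    [0,0,0,0,0,0,0.2],
    [0,0,0,0,0,0,-0.2],
    [0,0,0,0,0,0,-0.6],
    [0,0,0,0,0,0,-0.6]
  ],
  "newtons": 50
}}

```text
t: 13.2
tcp_pos: [0.4988, 0.3045, 0.0919]
tool_rot: [-0.0, 1.0, 0.0, 0.002]
force: [-0.6, 0.0, 5.6]
finger_gap: 0.692
gripper_force: 54.1
```

{"api": "drive_tool", "payload": {
  "plan": [
    [0,0,0,0,0,0,-0.6],
    [0,0,-0.01,0,0,0,-0.6],
    [0,0,-0.015,0,0,0,-0.6],
    [0,0,-0.012,0,0,0,-0.6],
    [0,0,-0.005,0,0,0,-0.6],
    [0,0,0,0,0,0,-0.6],
    [0,0,0,0,0,0,-0.6],
    [0,0,0,0,0,0,-0.6],
    [0,0,0,0,0,0,-0.6],
    [0,0,0,0,0,0,-0.6]
  ]
}}

```text
t: 14.2
tcp_pos: [0.4976, 0.3039, 0.1319]
tool_rot: [0.0, 1.0, -0.0, -0.0]
force: [0.4, 0.4, -4.1]
finger_gap: 0.688
gripper_force: 54.9
```

```bash
cat > heft.py <<'E'
from h import *
F=[];T=[]
for i in range(10):
    manip.snapshot('top'); q=manip.sense();F.append(q['force']);T.append(q['tau'])
F=np.array(F);print(q['tcp_pos'],q['finger_gap'],'F',F.mean(0).round(2),F.std(0).round(2),'tau',np.mean(T,0).round(3))
s=snap('scene');P=cloud(s);c=q['tcp_pos']
E
python3 heft.py
```

```text
[0.49780723 0.30400137 0.13241   ] 0.6939044771661779 F [ 0.01 -0.08 -4.59] [0.31 0.35 0.26] tau [-1.0000e-03 -4.6016e+01 -1.3897e+01  3.0000e-03  1.0000e-02 -0.0000e+00]
```

{"api": "drive_tool", "payload": {
  "plan": [
    [0,0,0.012,0,0,0,-0.6],
    [0,0,0.015,0,0,0,-0.6],
    [0,0,0.008,0,0,0,-0.6],
    [0,0,0.003,0,0,0,-0.6],
    [0,0,0.002,0,0,0,-0.6],
    [0,0,0,0,0,0,-0.6],
    [0,0,0,0,0,0,-0.6]
  ]
}}

```text
t: 15.45
tcp_pos: [0.4983, 0.3042, 0.0928]
tool_rot: [0.0, 1.0, 0.0, 0.001]
force: [0.2, -0.9, -4.4]
finger_gap: 0.689
gripper_force: 55.1
```

{"api": "drive_tool", "payload": {
  "plan": [
    [0,0,0.001,0,0,0,-0.6],
    [0,0,0.0005,0,0,0,-0.6],
    [0,0,0,0,0,0,-0.6]
  ]
}}

```text
t: 15.75
tcp_pos: [0.4984, 0.3043, 0.0919]
tool_rot: [0.0, 1.0, 0.0, 0.001]
force: [-1.7, 0.9, 3.2]
finger_gap: 0.694
gripper_force: 55.8
```

{"api": "drive_tool", "payload": {
  "plan": [
    [0,0,0,0,0,0,0.7],
    [0,0,0,0,0,0,1],
    [0,0,0,0,0,0,1],
    [0,0,-0.02,0,0,0,1],
    [0,0,-0.04,0,0,0,1],
    [0,0,-0.045,0,0,0,1],
    [0,0,-0.03,0,0,0,1],
    [-0.005,-0.035,0,0,0,0,1],
    [-0.005,-0.043,0,0,0,0,1],
    [-0.005,-0.03,0,0,0,0,1]
  ]
}}

```text
t: 16.75
tcp_pos: [0.5127, 0.1943, 0.2263]
tool_rot: [-0.0, 1.0, -0.0, 0.0]
force: [-0.2, -0.1, -0.9]
finger_gap: 1.003
gripper_force: 0.0
```

{"api": "drive_tool", "payload": {
  "plan": [
    [-0.001,-0.01,0,0,0,0,1],
    [0,0,0,0,0,0,1],
    [0,0,0,0,0,0,1]
  ]
}}

```text
t: 17.05
tcp_pos: [0.5137, 0.1867, 0.2258]
tool_rot: [0.0, 1.0, 0.0, -0.0]
force: [-0.0, -0.6, -0.1]
finger_gap: 0.997
gripper_force: 0.0
```

```bash
cat > tins.py <<'E'
from h import *
q,s,E=wrist(); P=cloud(s,E);print(q['tcp_pos'],q['force'])
S=snap('scene');Q=cloud(S)
for n,c in(('t1',(.498,.304)),('t2',(.515,.1855)),('t3',(.506,.079))):
  for X in(P,Q):
    m=(abs(X[...,2]-.13)<.006)&(np.hypot(X[...,0]-c[0],X[...,1]-c[1])<.042)
    if m.sum()>50: print(n,fitc(X[m]),np.median(X[m][:,2]))
E
python3 tins.py
```

```text
[0.51369577 0.1867092  0.22583755] [-0.02431049 -0.57243356 -0.11082483]
t1 [4.969e-01 3.035e-01 3.050e-02 7.082e+03] 0.13002024175139854
t1 [4.980e-01 3.022e-01 3.330e-02 2.610e+02] 0.129585206781761
t2 [5.139e-01 1.862e-01 3.040e-02 6.464e+03] 0.13011111823137045
t2 [5.160e-01 1.873e-01 3.260e-02 2.990e+02] 0.1299339879501924
t3 [5.046e-01 8.080e-02 3.070e-02 6.882e+03] 0.13014222398170633
t3 [5.078e-01 8.050e-02 3.250e-02 3.240e+02] 0.13002220937624548
```

{"api": "drive_tool", "payload": {
  "plan": [
    [0,0,0.03,0,0,0,1],
    [0,0,0.04,0,0,0,1],
    [0,0,0.035,0,0,0,1],
    [0,0,0.018,0,0,0,1],
    [0,0,0.008,0,0,0,1],
    [0,0,0.003,0,0,0,1],
    [0,0,0,0,0,0,0.2],
    [0,0,0,0,0,0,-0.2],
    [0,0,0,0,0,0,-0.6],
    [0,0,0,0,0,0,-0.6]
  ]
}}

```text
t: 18.15
tcp_pos: [0.5147, 0.1865, 0.0932]
tool_rot: [0.0, 1.0, 0.0, 0.001]
force: [0.7, 2.2, 5.3]
finger_gap: 0.691
gripper_force: 54.0
```

{"api": "drive_tool", "payload": {
  "plan": [
    [0,0,0,0,0,0,-0.6],
    [0,0,-0.01,0,0,0,-0.6],
    [0,0,-0.015,0,0,0,-0.6],
    [0,0,-0.012,0,0,0,-0.6],
    [0,0,-0.005,0,0,0,-0.6],
    [0,0,0,0,0,0,-0.6],
    [0,0,0,0,0,0,-0.6],
    [0,0,0,0,0,0,-0.6]
  ]
}}

```text
t: 18.95
tcp_pos: [0.5133, 0.1859, 0.1333]
tool_rot: [0.0, 1.0, -0.0, -0.001]
force: [-0.3, -0.7, -3.1]
finger_gap: 0.691
gripper_force: 54.4
```

```bash
python3 heft.py
```

```text
[0.51380271 0.18604722 0.13386874] 0.6928064781462059 F [ 0.1   0.34 -2.77] [0.39 0.56 0.4 ] tau [-1.0000e-03 -4.2126e+01 -1.2382e+01 -0.0000e+00  6.0000e-03  0.0000e+00]
```

{"api": "drive_tool", "payload": {
  "plan": [
    [0,0,0.012,0,0,0,-0.6],
    [0,0,0.015,0,0,0,-0.6],
    [0,0,0.008,0,0,0,-0.6],
    [0,0,0.003,0,0,0,-0.6],
    [0,0,0.002,0,0,0,-0.6],
    [0,0,0.001,0,0,0,-0.6],
    [0,0,0,0,0,0,-0.6],
    [0,0,0,0,0,0,-0.6]
  ]
}}

```text
t: 20.3
tcp_pos: [0.5142, 0.1861, 0.0933]
tool_rot: [0.0, 1.0, 0.0, 0.001]
force: [0.4, -0.2, -1.6]
finger_gap: 0.693
gripper_force: 54.4
```

{"api": "drive_tool", "payload": {
  "plan": [
    [0,0,0.0007,0,0,0,-0.6],
    [0,0,0,0,0,0,-0.6]
  ]
}}

```text
t: 20.5
tcp_pos: [0.5143, 0.1861, 0.0932]
tool_rot: [0.0, 1.0, 0.0, 0.001]
force: [-1.1, 0.2, 4.9]
finger_gap: 0.692
gripper_force: 55.2
```

{"api": "drive_tool", "payload": {
  "plan": [
    [0,0,0,0,0,0,0.7],
    [0,0,0,0,0,0,1],
    [0,0,0,0,0,0,1],
    [0,0,-0.02,0,0,0,1],
    [0,0,-0.04,0,0,0,1],
    [0,0,-0.045,0,0,0,1],
    [0,0,-0.03,0,0,0,1],
    [0.003,-0.03,0,0,0,0,1],
    [0.003,-0.04,0,0,0,0,1],
    [0.003,-0.025,0,0,0,0,1]
  ]
}}

```text
t: 21.5
tcp_pos: [0.5047, 0.0894, 0.2276]
tool_rot: [0.0, 1.0, -0.0, 0.0]
force: [0.4, -0.5, -0.1]
finger_gap: 1.001
gripper_force: 0.0
```

{"api": "drive_tool", "payload": {
  "plan": [
    [0,-0.01,0,0,0,0,1],
    [0,0,0,0,0,0,1],
    [0,0,0,0,0,0,1]
  ]
}}

```text
t: 21.8
tcp_pos: [0.505, 0.0816, 0.2271]
tool_rot: [0.0, 1.0, 0.0, 0.0]
force: [-1.0, -0.1, -0.1]
finger_gap: 1.001
gripper_force: 0.0
```

```bash
python3 tins.py
```

```text
[0.5049706  0.08159552 0.22708452] [-0.98827428 -0.0831604  -0.06095715]
t1 [4.981e-01 3.045e-01 3.220e-02 2.600e+02] 0.12986707305837136
t2 [5.139e-01 1.854e-01 3.050e-02 6.382e+03] 0.13001112596074302
t2 [5.179e-01 1.876e-01 3.280e-02 3.000e+02] 0.12992839413048557
t3 [5.045e-01 8.010e-02 3.040e-02 6.422e+03] 0.13009682783436205
t3 [5.063e-01 7.990e-02 3.260e-02 3.240e+02] 0.1298634113551998
```

{"api": "drive_tool", "payload": {
  "plan": [
    [0,-0.001,0.03,0,0,0,1],
    [0,0,0.04,0,0,0,1],
    [0,0,0.035,0,0,0,1],
    [0,0,0.018,0,0,0,1],
    [0,0,0.008,0,0,0,1],
    [0,0,0.003,0,0,0,1],
    [0,0,0,0,0,0,0.2],
    [0,0,0,0,0,0,-0.2],
    [0,0,0,0,0,0,-0.6],
    [0,0,0,0,0,0,-0.6]
  ]
}}

```text
t: 22.9
tcp_pos: [0.5057, 0.0802, 0.0945]
tool_rot: [0.0, 1.0, 0.0, 0.001]
force: [-0.4, 1.8, 4.9]
finger_gap: 0.694
gripper_force: 53.7
```

{"api": "drive_tool", "payload": {
  "plan": [
    [0,0,0,0,0,0,-0.6],
    [0,0,-0.01,0,0,0,-0.6],
    [0,0,-0.015,0,0,0,-0.6],
    [0,0,-0.012,0,0,0,-0.6],
    [0,0,-0.005,0,0,0,-0.6],
    [0,0,0,0,0,0,-0.6],
    [0,0,0,0,0,0,-0.6],
    [0,0,0,0,0,0,-0.6]
  ]
}}

```text
t: 23.7
tcp_pos: [0.5043, 0.08, 0.1347]
tool_rot: [0.0, 1.0, 0.0, -0.001]
force: [0.1, 0.6, -1.4]
finger_gap: 0.69
gripper_force: 54.0
```

```bash
python3 heft.py
```

```text
[0.50474104 0.08002691 0.13512047] 0.6910859438420605 F [ 0.08  0.14 -1.47] [0.27 0.62 0.45] tau [ 1.0000e-03 -3.8753e+01 -1.1083e+01 -0.0000e+00  5.0000e-03 -0.0000e+00]
```

The lifts read 4.6 N (left), 2.8 N (middle) and 1.5 N (right), so the left tin is the heaviest. I'll set the right one back.

{"api": "drive_tool", "payload": {
  "plan": [
    [0,0,0.012,0,0,0,-0.6],
    [0,0,0.015,0,0,0,-0.6],
    [0,0,0.008,0,0,0,-0.6],
    [0,0,0.003,0,0,0,-0.6],
    [0,0,0.002,0,0,0,-0.6],
    [0,0,0.001,0,0,0,-0.6],
    [0,0,0,0,0,0,-0.6],
    [0,0,0,0,0,0,-0.6]
  ]
}}

```text
t: 25.05
tcp_pos: [0.5052, 0.08, 0.0945]
tool_rot: [0.0, 1.0, -0.0, 0.001]
force: [-0.8, 0.5, -0.6]
finger_gap: 0.691
gripper_force: 54.0
```

{"api": "drive_tool", "payload": {
  "plan": [
    [0,0,0.0007,0,0,0,-0.6],
    [0,0,0,0,0,0,-0.6]
  ]
}}

```text
t: 25.25
tcp_pos: [0.5052, 0.08, 0.0944]
tool_rot: [0.0, 1.0, -0.0, 0.001]
force: [-0.7, -0.3, 6.0]
finger_gap: 0.693
gripper_force: 54.7
```

{"api": "drive_tool", "payload": {
  "plan": [
    [0,0,0,0,0,0,0.7],
    [0,0,0,0,0,0,1],
    [0,0,0,0,0,0,1],
    [0,0,-0.02,0,0,0,1],
    [0,0,-0.04,0,0,0,1],
    [0,0,-0.045,0,0,0,1],
    [0,0,-0.03,0,0,0,1],
    [0.001,0.025,0,0,0,0,1],
    [0.001,0.04,0,0,0,0,1],
    [0.001,0.045,0,0,0,0,1]
  ]
}}

```text
t: 26.25
tcp_pos: [0.502, 0.1903, 0.229]
tool_rot: [0.001, 1.0, -0.0, 0.001]
force: [1.4, 0.2, -0.7]
finger_gap: 0.999
gripper_force: 0.0
```

{"api": "drive_tool", "payload": {
  "plan": [
    [0.001,0.045,0,0,0,0,1],
    [0.002,0.04,0,0,0,0,1],
    [0.001,0.02,0,0,0,0,1],
    [0.001,0.009,0,0,0,0,1],
    [0,0,0,0,0,0,1],
    [0,0,0,0,0,0,1]
  ]
}}

```text
t: 26.85
tcp_pos: [0.4967, 0.3031, 0.2282]
tool_rot: [0.0, 1.0, -0.0, -0.0]
force: [-0.1, -0.6, 0.7]
finger_gap: 0.994
gripper_force: 0.0
```

```bash
python3 tins.py
```

```text
[0.49666255 0.30305827 0.22822259] [-0.14977541 -0.60470652  0.66715069]
t1 [4.964e-01 3.040e-01 3.030e-02 6.368e+03] 0.13005723652524448
t1 [4.991e-01 3.060e-01 3.250e-02 2.610e+02] 0.12969260476386768
t2 [5.132e-01 1.860e-01 3.090e-02 6.206e+03] 0.13014023398660268
t2 [5.160e-01 1.849e-01 3.210e-02 3.010e+02] 0.1298469792298893
t3 [5.067e-01 8.050e-02 3.180e-02 3.200e+02] 0.1299153265416224
```

{"api": "drive_tool", "payload": {
  "plan": [
    [-0.001,0.001,0.03,0,0,0,1],
    [0,0,0.04,0,0,0,1],
    [0,0,0.035,0,0,0,1],
    [0,0,0.018,0,0,0,1],
    [0,0,0.009,0,0,0,1],
    [0,0,0.004,0,0,0,1],
    [0,0,0,0,0,0,0.2],
    [0,0,0,0,0,0,-0.2],
    [0,0,0,0,0,0,-0.6],
    [0,0,0,0,0,0,-0.6]
  ]
}}

```text
t: 27.95
tcp_pos: [0.4989, 0.3052, 0.0939]
tool_rot: [0.0, 1.0, 0.0, 0.002]
force: [0.2, -1.4, 4.1]
finger_gap: 0.693
gripper_force: 54.5
```

{"api": "drive_tool", "payload": {
  "plan": [
    [0,0,0,0,0,0,-0.6],
    [0,0,-0.01,0,0,0,-0.6],
    [0,0,-0.02,0,0,0,-0.6],
    [0,0,-0.03,0,0,0,-0.6],
    [0,0,-0.03,0,0,0,-0.6],
    [0,0,-0.025,0,0,0,-0.6],
    [0,0,-0.015,0,0,0,-0.6],
    [0,0,-0.006,0,0,0,-0.6],
    [0,0,0,0,0,0,-0.6],
    [0,0,0,0,0,0,-0.6]
  ]
}}

```text
t: 28.95
tcp_pos: [0.4967, 0.3047, 0.2273]
tool_rot: [0.0, 1.0, -0.0, -0.001]
force: [0.4, 0.7, -4.1]
finger_gap: 0.693
gripper_force: 55.1
```

{"api": "drive_tool", "payload": {
  "plan": [
    [0,0,0,0,0,0,-0.6],
    [0,0,0,0,0,0,-0.6],
    [0,0,0,0,0,0,-0.6],
    [0,0,0,0,0,0,-0.6],
    [0,0,0,0,0,0,-0.6]
  ]
}}

```text
t: 29.45
tcp_pos: [0.4978, 0.305, 0.2283]
tool_rot: [0.0, 1.0, -0.0, -0.0]
force: [0.4, 0.3, -4.8]
finger_gap: 0.694
gripper_force: 55.1
```

```bash
python3 heft.py; python3 -c "
from h import *
s=snap('scene','s4.png')
q,s,E=wrist();P=cloud(s,E);m=(abs(P[...,2]-.265)<.03)&(np.hypot(P[...,0]-.4975,P[...,1]-.304)<.031);print(np.percentile(P[m][:,2],[10,50,90]))"
```

```text
[0.49779845 0.30503621 0.22852591] 0.6891309492340525 F [ 0.   -0.24 -4.68] [0.43 0.54 0.49] tau [-2.0000e-03 -4.3888e+01 -1.7872e+01  2.0000e-03  1.0000e-02 -0.0000e+00]
[0.2639508  0.2648661  0.29111714]
```

View pics/s4.png

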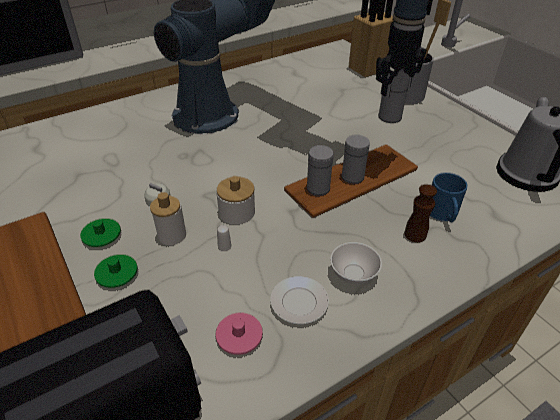

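The picture shows both jars lidded at (170,218) and (236,200), two tins upright at (320,170) and (356,160), and the heavy tin held at (392,100). Its top is at 0.265 m, so its underside is at 0.15 m. I'm handing in.

```bash
python3 -c "
from station import manip
print(manip.sign_off())"
```

```text
the job is handed in; nothing more can be done
None
```

Job handed in, with no verdict shown: both jars have their own lids on, the middle (about 0.28 kg) and right (about 0.15 kg) tins are back upright where they stood, and the gripper is holding the left tin, the heaviest at about 0.47 kg, upright and still with its underside 15 cm above the counter.

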